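# Clamp a parcel with the notched slide

## Task

The small parcel lies loose in the clamp. Lift the carriage's release bar and, holding it up, slide the carriage until its sprung pad has pushed the parcel square against the fence and is itself pressed in about half of its travel; then let the bar go so that it drops fully into the nearest notch and the parcel stays firmly clamped. Do not crush the parcel or run the pad to its stop, and leave the other things on the table alone.

Things in the scene. Friction and masses are not known exactly. Their poses are not given: they have to be found in the camera images.
- clamp: parcel clamp screwed to the table: aluminium base plate 160 x 380 x 12 mm. Origin at table height on the plate's middle line; in its own frame the plate spans x -80 to +80, y -200 to +180 mm. A carriage slides along the clamp's own y axis on two rails (x = -60 and +60, tops 32 mm above the table); toward +y it nears the parcel and the fence
- carriage: sliding grey block 144 mm wide, top 70 mm above the table; origin at table height below the release bar, axes as the clamp's. About 10 N of friction. Starts at clamp y -140 to -110 mm, can travel to +40. On its +y side a sprung pad (64 x 36 mm, centre 38 mm up) gives 18 mm at 0.8 N per mm, then hits its stop; a screw sets its face 42 to 66 mm ahead of the bar, differently each time
- notched_rail (a point): -y end of the rail on the clamp's -x side, on its top, 32 mm above the table. After a bare parking stretch (up to clamp y of about -85 mm) the rail has square notches every 10 mm, 3.8 mm wide, with 6.2 mm wide tooth tops between. Exactly where along the rail the notches lie differs from time to time by 5 mm either way and is not given
- bar_grip (a point): centre of the release bar, a steel bar across the top of the carriage: 130 mm along the clamp's x, 12 mm wide along its y, 14 mm high; this point is 108 mm above the table when the bar is down. It moves with carriage and bar. 31 mm of free air under the bar between its two posts (x = +-45 mm); no other part of the clamp, nor the parcel, is higher than 76 mm
- release_bar (a joint): how far the bar is up, m: 0 fully down (its 2.5 mm wide tooth in a notch or on the parking stretch), about 0.006 when the tooth stands on top of the rail's teeth, not caught, 0.012 at the upper stop. The carriage passes over the teeth only above 0.006. Spring and weight pull it down with 6 N at the bottom, 8 N at the top
- parcel: small brown cardboard parcel, box 64 mm along its x, 86 mm along its y, 51 mm high (a label on top stands up to 63 mm), 0.1 to 0.2 kg, lying loose on the base plate between pad and fence. Origin under its middle, on the base plate 12 mm above the table; its y axis points roughly along the clamp's y
- fence: fixed dark steel fence on the base plate, 90 mm wide, 50 mm high; origin at the foot of the face that looks toward the parcel and the carriage (the clamp's -y direction); its axes are the clamp's axes
- label_roll: bystander: white label roll 69 mm across, 60 mm high, standing behind the clamp; origin under its middle
- staple_box: bystander: small box of staples 38 x 75 x 24 mm in front of the clamp; origin under its middle
- marker_black: bystander: marker pen 137 x 18 mm lying in front of the clamp; origin under its middle
- calculator: bystander: desk calculator 119 x 69 x 18 mm behind the clamp; origin under its middle

How it is judged (in metres and radians):
On the way, in this order (a step that is already met when the one before it is completed fails the run):
1. the release bar is lifted clear of the notches (more than 6.5 mm) (value of joint release_bar above 0.0065 m), for 0.2 s.
2. with the bar held up, the carriage presses the parcel against the fence (more than 2 N) (value of joint release_bar above 0.0065 m and contact force between parcel and fence above 2 N), for 0.2 s.
At the end, for the whole second after the job is handed in: The release bar is fully down in a notch (within 2 mm), the parcel stands flat and square to the fence (within 3 degrees), at rest and pressed against it with 1.5 to 12.5 N (value of joint release_bar below 0.002 m and contact force between parcel and fence between 1.5 and 12.5 N and angle between the y axis of parcel and the y axis of fence, either way round below 0.05 rad and linear speed of parcel below 0.01 m/s and angle between parcel's own z axis and vertical below 0.06 rad); the robot touches nothing.
It fails at once if the parcel is crushed against the fence (more than 18 N) (contact force between parcel and fence above 18 N).
It fails at once if a bystander is moved more than 30 mm: label roll (distance of label_roll from where it was at the start of the episode above 0.03 m).
It fails at once if a bystander is moved more than 30 mm: staple box (distance of staple_box from where it was at the start of the episode above 0.03 m).
It fails at once if a bystander is moved more than 30 mm: marker black (distance of marker_black from where it was at the start of the episode above 0.03 m).
It fails at once if a bystander is moved more than 30 mm: calculator (distance of calculator from where it was at the start of the episode above 0.03 m).
It also fails if it takes over 64 s, if anything falls off the work surface, if the arm or the gripper's body presses on something with over 40 N, if the wrist force passes 120 N, or if a joint passes its speed limit or range.

## Robot

A 6-joint arm with a two-finger parallel gripper is mounted at the origin on a cart in front of the work surface, level with it; the furniture and walls round the work are solid. World frame = base frame: x ahead of the robot, y to its left, z up, the work surface at z = 0. Lengths are in mm, angles in rad, forces in N, time in s.
With the tool pointing down it reaches from about 275 to 750 mm from the base axis. Payload 10.2 kg.
Tool frame: the origin (TCP) lies at the very end of the fingers, on their centre line; the grasp point (between the pads) lies 19 mm behind it; z points along the fingers, y is the line along which they close (so a half turn about z gives the same grasp; the last joint's range is limited). The gripper opens to 85 mm and grips with 20 to 120 N. Pads are 22 mm wide; open, the fingers measure 114 mm over their backs; the gripper's body (76 mm by 85 mm) begins 54 mm behind the grasp point. The pads swing forward as they close: fully open they stand 13 mm farther back than shut.
Start: joints at [-1.397, 0.313, 1.498, -0, 1.331, -0.223], TCP at [202.884, -484.22, 231.294] pointing down, gripper open.
Joint ranges: [-2.94, 2.94], [-0.97, 2.17], [0.19, 2.56], [-1.23, 4.37], [0.02, 3.11], [-2.88, 2.88]. Speed limits (rad/s): [2.39, 2.39, 3.01, 3.14, 3.14, 3.14].

## Interface

Orientations are given as a unit quaternion [w, x, y, z].
In Python, from rig import * gives the robot as it stands. The module is installed in compiled form; this text tells all that it offers.
- The arm moves only by the shell command python3 -m crank 'ROWS' [FORCE]. ROWS is JSON, a list that holds one entry, the list of rows, each a list of 7 numbers: the shift along the tool's x, y, z in units of 25 mm (1.0 is 25 mm), then the turn, a rotation vector about the tool's x, y, z in units of 8 degrees (1.0 is 8 degrees), then the finger opening in mm, from 0 to 85.4. A call has exactly 8 rows; each row shifts and turns the commanded pose from where the row before left it, along the tool's axes as they then stand; what a row does not reach is not made up. A row lasts 1/10 s, in which the tool goes at most 50 mm and 8.59 degrees, less where a joint would pass 70% of its speed; a pose out of reach is approached as far as the arm can. A call is refused whole if a number of a shift passes 1 or a number of a turn 1, either way. A call with a gripper value outside its range is refused whole. The fingers move at their own pace and stop on an object; FORCE is the grip in N (left out, the last holds). Time passes only in rows, so rows that do not move let the fingers close, or fill a call up. It gives the time, the measured TCP pose, the force, the opening and the grip force at its end, in the units of the state.
- sense(): the state, without advancing time (a new reading comes with each control period).
- capture(name): name is "scene" or "top" or "wrist"; returns the picture (420x560x3 uint8, blue, green, red); there is no depth.
- camera_model(name): a dict with "fx", "fy", "cx", "cy" (pixels), "world_from_camera" (4x4, takes a point from camera to world coordinates); the wrist camera has in their place "T_tool_cam" (4x4, takes a point from camera to tool coordinates, whose origin is the TCP and whose axes are the flange's). Camera axes: x right, y up, looking along -z (the intrinsics and any distortion apply to the point x, -y, -z); pixel columns grow to the right and rows downward; lengths in mm; the calibration is good to about 2 mm. A picture is of the moment at which its call begins: read the wrist's pose just before it. camera_model takes no time and is no camera call.
- finish_job(): hands the job in; it is judged then, once.
The state is a dict: "time_s": time; "joints": joint angles; "dq": joint speeds; "tau": joint torques, N m; "eef_pos": TCP position; "ee_rot": TCP orientation; "force": force on the tool from outside, world axes, zero at the start; "wrist_torque": the same for the moment, N m; "grip_width": opening from 0.0 (shut) to 1.0 (fully open); "grip_force": force on a finger pad.
Only numpy, scipy, OpenCV 4.12 (cv2) and the standard library are available. Lean on these libraries where they do the work, as an engineer would, in place of code of your own. Each camera call takes 0.05 s, during which the arm holds its last target. There are 200 camera calls.

## Working session

There is one attempt and no reset: what is moved stays moved. The work goes in short steps, Python scripts to look and compute and a shell command to move; the robot and the scene stay as the last step left them, time stands still between calls to the robot, and variables do not carry over. Pictures are saved under pics/ and viewed, at most 10 in all, crops included, and the job is handed in when it is done.

```bash
mkdir -p pics; python3 - <<'E'
from rig import *
import cv2,numpy as np
for n in("scene","top"):
    cv2.imwrite(f"pics/{n}0.png",capture(n)); m=camera_model(n); print(n,{k:(np.round(v,4).tolist()) for k,v in m.items() if not isinstance(v,str)})
print(camera_model("wrist"))
s=sense();print(s)
E
```

```text
scene {'fx': 491.5826, 'fy': 491.5826, 'cx': 276.9929, 'cy': 204.0029, 'world_from_camera': [[-0.6848, 0.5718, -0.4517, 186.1857], [-0.7287, -0.5301, 0.4336, 417.648], [0.0085, 0.6261, 0.7797, 761.6126], [0.0, 0.0, 0.0, 1.0]]}
top {'fx': 441.1097, 'fy': 441.1097, 'cx': 279.6537, 'cy': 199.692, 'world_from_camera': [[-0.0109, 0.991, -0.1332, 457.7354], [-0.9999, -0.0106, 0.0027, 34.5099], [0.0013, 0.1332, 0.9911, 1082.5497], [0.0, 0.0, 0.0, 1.0]]}
{'fx': 366.7735085188057, 'fy': 366.7735085188057, 'cx': 279.2771760254578, 'cy': 214.13011015538186, 'T_tool_cam': array([[-1.37207486e-04,  9.53093039e-01,  3.02677453e-01,
         7.81678583e+01],
       [ 9.99999744e-01, -8.15909819e-05,  7.10232116e-04,
         9.72091341e-02],
       [ 7.01613036e-04,  3.02677473e-01, -9.53092784e-01,
        -1.42657777e+02],
       [ 0.00000000e+00,  0.00000000e+00,  0.00000000e+00,
         1.00000000e+00]])}
{'time_s': 0.1, 'joints': array([-1.39740547e+00,  3.13400041e-01,  1.49835243e+00,  2.74881652e-05,
        1.33100615e+00, -2.23437065e-01]), 'dq': array([-0.0013344 , -0.00265135, -0.00228436, -0.00164572, -0.0002771 ,
        0.00021095]), 'tau': array([ 2.15525164e-03, -4.12900579e+01, -2.60143483e+01, -2.05464089e-04,
        2.99775144e-03, -1.60848674e-05]), 'eef_pos': array([ 202.84694982, -483.98393542,  230.79250532]), 'ee_rot': array([-5.82469738e-04,  9.80380920e-01,  1.97111418e-01,  2.79313527e-05]), 'force': array([-0.52514553,  0.39144353,  0.80522292]), 'wrist_torque': array([0.02472439, 0.04025313, 0.0408684 ]), 'grip_force': 0.0, 'grip_width': 1.0001374065989328}
```

View pics/top0.png

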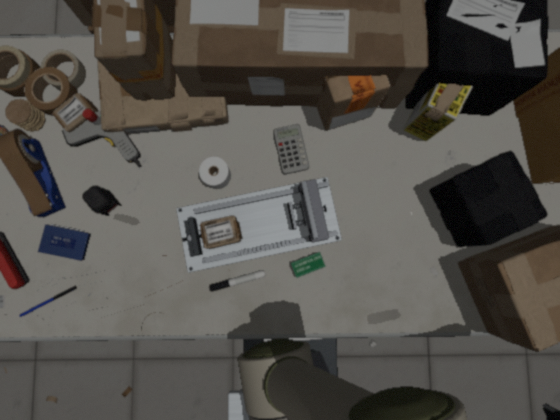

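View pics/scene0.png

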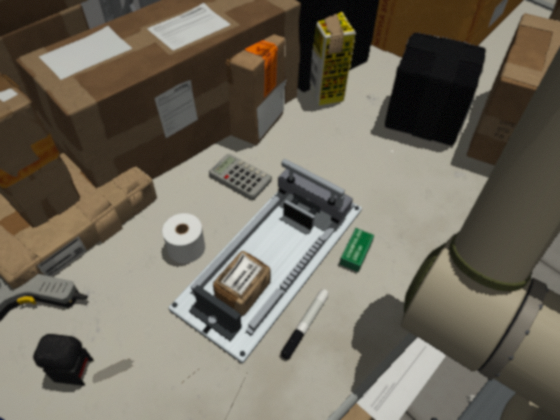

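The top view shows the clamp: carriage at around (312,210), fence at (192,235), parcel at (220,232). The notched rail is on the near side, at the bottom. I'll enlarge both views.

```bash
python3 - <<'E'
import cv2
a=cv2.imread("pics/top0.png")[165:285,170:350]
cv2.imwrite("pics/top0c.png",cv2.convertScaleAbs(cv2.resize(a,None,fx=4.4,fy=4.4,interpolation=cv2.INTER_CUBIC),alpha=1.5))
b=cv2.imread("pics/scene0.png")[145:365,165:375]
cv2.imwrite("pics/scene0c.png",cv2.convertScaleAbs(cv2.resize(b,None,fx=2.7,fy=2.7,interpolation=cv2.INTER_CUBIC),alpha=1.5))
E
```

```text
(no output)
```

View pics/top0c.png

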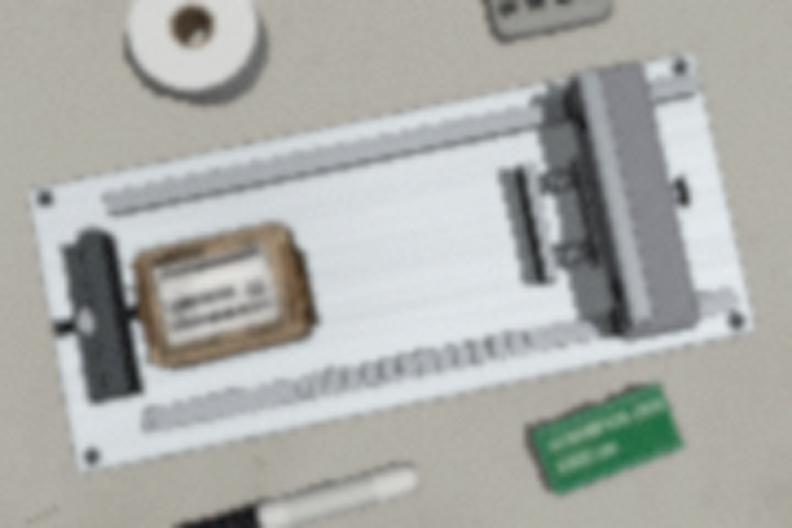

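View pics/scene0c.png

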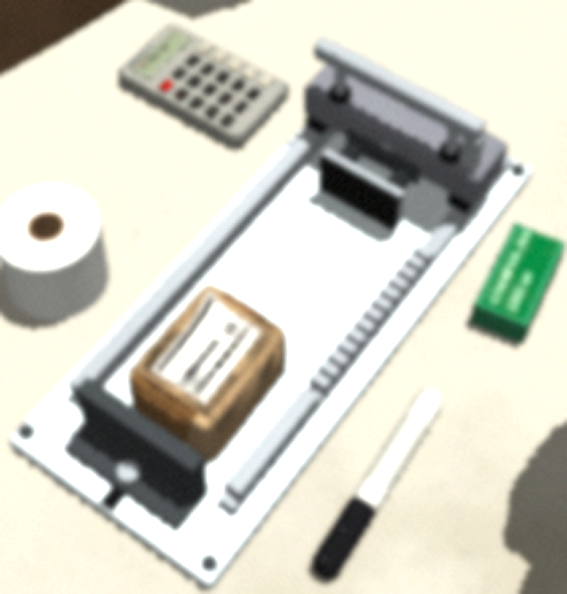

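The enlarged top crop gives these positions:
- **Plate corners:** (32,197), (80,470), (752,328), (692,55).
- **Bar:** the light strip, centre line (590,72) to (640,328).
- **Pad face top edge:** about (503,172) to (528,282).
- **Fence:** front edge at about (110,235) to (142,392).
- **Parcel:** top spans (135,240) to (315,340).

```bash
cat > h.py <<'E'
import numpy as np
from rig import *
def ray(name,u,v,z):
    m=camera_model(name);T=np.array(m["world_from_camera"])
    d=T[:3,:3]@np.array([(u-m["cx"])/m["fx"],-(v-m["cy"])/m["fy"],-1]);o=T[:3,3]
    return o+d*(z-o[2])/d[2]
def tc(u,v,z): return ray("top",170+u/4.4,165+v/4.4,z)
def sc(u,v,z): return ray("scene",165+u/2.7,145+v/2.7,z)
E
python3 - <<'E'
from h import *
C=[tc(*p,12)[:2] for p in((32,197),(80,470),(752,328),(692,55))]
S=[sc(*p,12)[:2] for p in((12,447),(208,587),(532,172))]
print(np.round(C,1).tolist(),np.round(S,1).tolist())
# local: (+80,180),(-80,180),(-80,-200),(80,-200)
L=np.array([(80,180),(-80,180),(-80,-200),(80,-200)],float)
W=np.array(C);Lc=L-L.mean(0);Wc=W-W.mean(0)
H=Lc.T@Wc;th=np.arctan2(H[0,1]-H[1,0],H[0,0]+H[1,1])
R=np.array([[np.cos(th),-np.sin(th)],[np.sin(th),np.cos(th)]])
t=W.mean(0)-R@L.mean(0);print("theta",th,"origin",t,"res",np.round(W-(L@R.T+t),1).tolist())
loc=lambda p:np.round(R.T@(p[:2]-t),1)
print("bar top",loc(tc(590,72,115)),loc(tc(640,328,115)))
print("bar scene",loc(sc(318,42,115)),loc(sc(485,125,115)),"far upper edge")
print("pad",loc(tc(503,172,56)),loc(tc(528,282,56)),"scene",loc(sc(322,150,56)),loc(sc(402,192,56)))
print("fence",loc(tc(110,235,62)),loc(tc(142,392,62)))
print("parcel",[loc(tc(*p,63)).tolist() for p in((135,247),(157,366),(318,325),(296,227))])
print("rail end notch",loc(sc(318,388,32)),loc(sc(425,262,32)))
np.savez("c.npz",th=th,t=t,R=R)
E
```

```text
[[579.4, 281.7], [429.6, 252.6], [502.7, -115.6], [655.5, -86.4]] [[576.5, 287.5], [427.5, 256.6], [499.5, -112.5]]
theta 0.19850091930119437 origin [539.8557175   92.89543226] res [[-3.3, -3.4], [3.7, -1.0], [1.8, 3.4], [-2.2, 1.0]]
bar top [  63.9 -131. ] [ -67.4 -127.6]
bar scene [  63.8 -126.9] [ -64.7 -129.5] far upper edge
pad [ 30.2 -79.5] [-29.9 -80.2] scene [ 34.5 -91.8] [-29.6 -93.3]
fence [ 39.8 130.5] [-44.5 129.2]
parcel [[30.7, 118.6], [-32.9, 118.8], [-29.5, 32.4], [23.5, 33.6]]
rail end notch [-61.4  49.4] [-65.1 -69.4]
```

```bash
python3 -m crank '[[[0,0,0,0,0,0.71,85],[0,0,0,0,0,0.71,85],[0,-1,0,0,0,0,85],[0,-1,0,0,0,0,85],[0,-1,0,0,0,0,85],[0,-1,0,0,0,0,85],[0,-1,0,0,0,0,85],[0,-1,0,0,0,0,85]]]' 40
python3 -m crank '[[[1,-1,0,0,0,0,85],[1,-1,0,0,0,0,85],[1,-1,0,0,0,0,85],[1,-1,0,0,0,0,85],[1,-1,0,0,0,0,85],[1,-1,0,0,0,0,85],[1,-1,0,0,0,0,85],[1,-1,0,0,0,0,85]]]'
python3 -m crank '[[[1,-0.4,0,0,0,0,85],[1,-0.4,0,0,0,0,85],[1,-0.4,0,0,0,0,85],[1,-0.4,0,0,0,0,85],[1,-0.4,0.5,0,0,0,85],[1,-0.4,0.5,0,0,0,85],[1,-0.3,0.5,0,0,0,85],[1,0,0.5,0,0,0,85]]]'
```

```text
time_s: 0.9
eef_pos: [173.1, -336.0, 231.0]
ee_rot: [-0.0, 0.995, 0.099, -0.0]
force: [0.4, 0.1, 0.9]
grip_width: 0.995
grip_force: 0.0
time_s: 1.7
eef_pos: [330.4, -100.2, 231.3]
ee_rot: [0.0, 0.995, 0.099, 0.0]
force: [0.6, -0.3, -0.3]
grip_width: 0.997
grip_force: 0.0
time_s: 2.5
eef_pos: [513.3, 5.2, 180.5]
ee_rot: [-0.0, 0.995, 0.1, -0.0]
force: [0.2, -0.6, 0.8]
grip_width: 0.996
grip_force: 0.0
```

```bash
python3 -m crank '[[[1,-0.2,0,0,0,0,85],[0.5,0,0,0,0,0,85],[0,0,0,0,0,0,85],[0,0,0,0,0,0,85],[0,0,0,0,0,0,85],[0,0,0,0,0,0,85],[0,0,0,0,0,0,85],[0,0,0,0,0,0,85]]]'
cat >> h.py <<'E'
from scipy.spatial.transform import Rotation as Ro
def wray(pose,u,v,z):
    p,q=pose;m=camera_model("wrist");T=np.array(m["T_tool_cam"])
    Rt=Ro.from_quat(np.roll(q,-1)).as_matrix()
    d=Rt@T[:3,:3]@np.array([(u-m["cx"])/m["fx"],-(v-m["cy"])/m["fy"],-1]);o=Rt@T[:3,3]+p
    return o+d*(z-o[2])/d[2]
E
python3 - <<'E'
from h import *
import cv2
s=sense();a=capture("wrist")
np.savez("p1.npz",p=s["eef_pos"],q=s["ee_rot"]);print(s["eef_pos"],s["ee_rot"])
cv2.imwrite("pics/w1.png",a)
cv2.imwrite("pics/w1b.png",cv2.convertScaleAbs(cv2.resize(a,(800,600),interpolation=cv2.INTER_CUBIC),alpha=1.5))
E
```

```text
time_s: 3.3
eef_pos: [548.3, 16.2, 181.4]
ee_rot: [0.0, 0.995, 0.099, 0.0]
force: [1.2, 0.9, -0.3]
grip_width: 0.995
grip_force: 0.0
[548.30871264  16.16577469 181.446516  ] [1.96591345e-05 9.95086601e-01 9.90083296e-02 8.50289889e-05]
```

View pics/w1b.png

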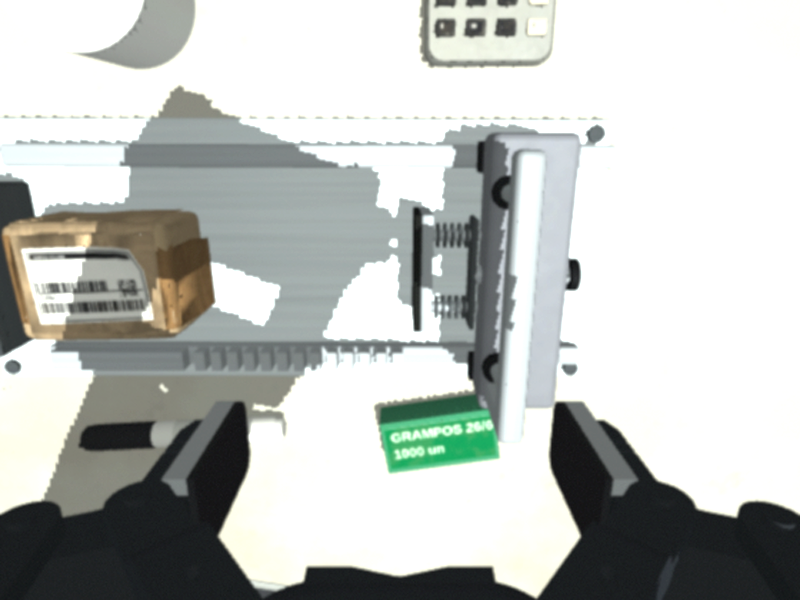

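The wrist view (800x600) shows the bar top with edges (515,152)-(499,438) and (545,155)-(522,440), and the pad face edge at u≈413, v 208-330. The notches run along v≈355, u 190-400, and the parcel lies near the fence, which is at the left edge. Next I'll enlarge the rail.

```bash
python3 - <<'E'
from h import *
import cv2
c=np.load("c.npz");R=c["R"];t=c["t"];p=np.load("p1.npz");P=(p["p"],p["q"])
w=lambda u,v,z:np.round(R.T@(wray(P,u*.7,v*.7,z)[:2]-t),1).tolist()
print("bar",[w(u,v,115) for u,v in((515,152),(545,155),(499,438),(522,440))])
print("pad",[w(u,v,z) for u,v,z in((413,208,56),(414,330,56))])
print("plate holes",w(596,133,12),w(570,367,12),w(13,367,12), "parcel top rear",w(200,212,63),w(163,325,63))
print("rail line",w(190,345,32),w(400,345,32))
a=cv2.imread("pics/w1.png")[236:266,120:290]
cv2.imwrite("pics/w1c.png",cv2.convertScaleAbs(cv2.resize(a,None,fx=4.7,fy=12,interpolation=cv2.INTER_CUBIC),alpha=1.0))
E
```

```text
bar [[66.7, -121.2], [65.6, -132.7], [-58.2, -122.2], [-59.2, -132.8]]
pad [[38.2, -83.8], [-27.6, -84.8]]
plate holes [74.8, -188.1] [-69.4, -187.6] [-69.4, 174.1] parcel top rear [37.1, 21.8] [-22.2, 48.2]
rail line [-46.0, 48.6] [-46.0, -77.2]
```

View pics/w1c.png

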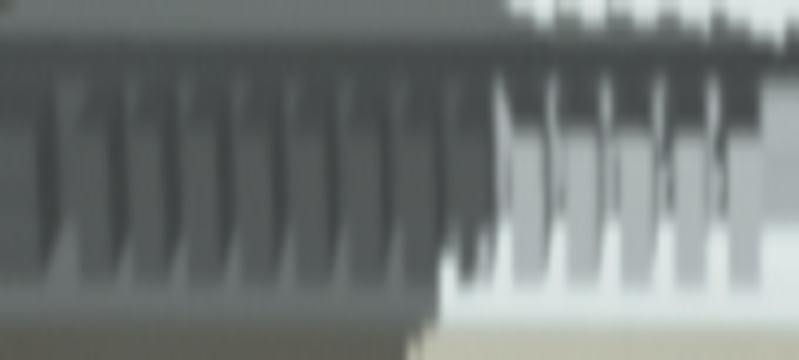

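The teeth and notches are clear. Notch centres in this crop are at u≈556, 610, 665, 718 and v≈200.

```bash
python3 - <<'E'
from h import *
c=np.load("c.npz");R=c["R"];t=c["t"];p=np.load("p1.npz");P=(p["p"],p["q"])
w=lambda u,v,z:R.T@(wray(P,u,v,z)[:2]-t)
L=[w(120+u/4.7,252.7,32) for u in(64,117,171,225,279,333,386,556,610,665,718)]
print(np.round(L,1).tolist())
print("fence edge",w(33*.7,265*.7,62),w(33*.7,190*.7,62))
y=np.array([-78,14])@[0,0] 
b=R@np.array([3.5,-127.1])+t; s=sense();d=b-s["eef_pos"][:2]
th=float(c["th"]);print("bar world",b,"tool shift units",(d@[np.cos(th),np.sin(th)])/25,(d@[np.sin(th),-np.cos(th)])/25, (s["eef_pos"][2]-90)/25)
E
```

```text
[[-56.4, 49.3], [-56.4, 39.6], [-56.4, 29.7], [-56.4, 19.7], [-56.4, 9.8], [-56.4, -0.2], [-56.4, -9.9], [-56.4, -41.2], [-56.4, -51.1], [-56.4, -61.2], [-56.4, -71.0]]
fence edge [ 10.07148429 110.88191164] [ 47.74983748 102.90073533]
bar world [568.3510975  -31.01854321] tool shift units 0.4113242197687561 2.009910093316156 3.6567502203586444
```

```bash
python3 -m crank '[[[0.41,1,0,0,0,0,85],[0,1.01,0,0,0,0,85],[0,0,0.9,0,0,0,60],[0,0,0.9,0,0,0,40],[0,0,0.9,0,0,0,40],[0,0,0.95,0,0,0,30],[0,0,0,0,0,0,24],[0,0,0,0,0,0,24]]]' 40
python3 - <<'E'
from h import *
import cv2
a=capture("wrist")
cv2.imwrite("pics/w2.png",cv2.convertScaleAbs(cv2.resize(a,(800,600)),alpha=1.2))
E
```

```text
out of range
```

View pics/w2.png

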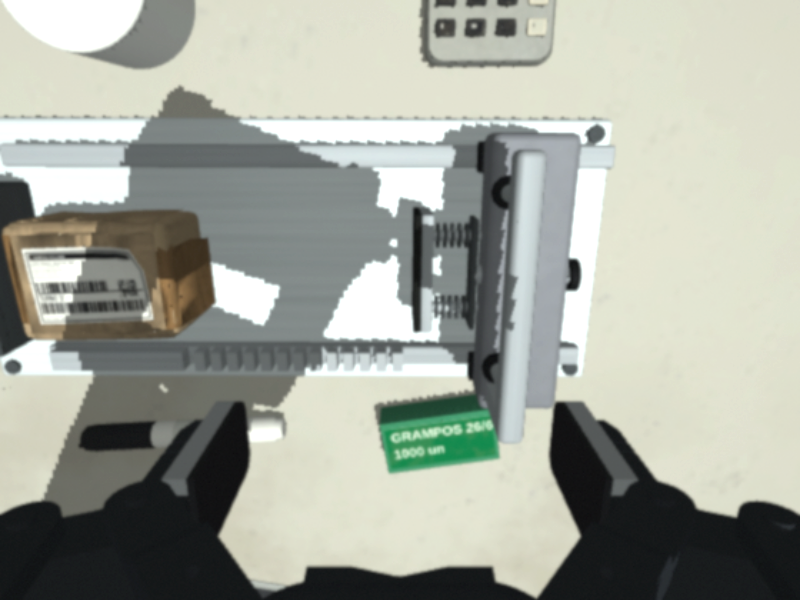

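The call was refused because a shift was above 1 (1.01). The picture shows no change since the last view. I'll send it again within range.

```bash
python3 -m crank '[[[0.41,1,0,0,0,0,85],[0,1,0,0,0,0,85],[0,0,0.9,0,0,0,60],[0,0,0.9,0,0,0,40],[0,0,0.9,0,0,0,40],[0,0,0.95,0,0,0,30],[0,0,0,0,0,0,26],[0,0,0,0,0,0,26]]]' 40
python3 -m crank '[[[0,0,0,0,0,0,24],[0,0,0,0,0,0,20],[0,0,0,0,0,0,16],[0,0,0,0,0,0,12],[0,0,0,0,0,0,8],[0,0,0,0,0,0,8],[0,0,0,0,0,0,8],[0,0,0,0,0,0,8]]]' 40
```

```text
time_s: 4.2
eef_pos: [568.6, -30.8, 90.7]
ee_rot: [0.0, 0.995, 0.099, 0.0]
force: [0.7, -0.3, 1.1]
grip_width: 0.306
grip_force: 0.0
time_s: 5.0
eef_pos: [568.8, -31.4, 90.9]
ee_rot: [0.001, 0.995, 0.099, 0.001]
force: [-0.5, -5.3, 6.6]
grip_width: 0.13
grip_force: 40.3
```

```bash
python3 -m crank '[[[0,0,-0.1,0,0,0,8],[0,0,-0.1,0,0,0,8],[0,0,-0.1,0,0,0,8],[0,0,-0.08,0,0,0,8],[0,0,0,0,0,0,8],[0,0,0,0,0,0,8],[0,0,0,0,0,0,8],[0,0,0,0,0,0,8]]]' 60
```

```text
time_s: 5.8
eef_pos: [568.7, -31.4, 98.8]
ee_rot: [0.001, 0.995, 0.099, 0.0]
force: [5.0, -5.8, -7.8]
grip_width: 0.128
grip_force: 58.9
```

```bash
python3 -m crank '[[[0,0,-0.08,0,0,0,8],[0,0,0,0,0,0,8],[0,-0.1,0,0,0,0,8],[0,-0.2,0,0,0,0,8],[0,-0.2,0,0,0,0,8],[0,-0.2,0,0,0,0,8],[0,-0.2,0,0,0,0,8],[0,-0.1,0,0,0,0,8]]]' 60
python3 -m crank '[[[0,-0.3,0,0,0,0,8],[0,-0.4,0,0,0,0,8],[0,-0.4,0,0,0,0,8],[0,-0.4,0,0,0,0,8],[0,-0.4,0,0,0,0,8],[0,-0.4,0,0,0,0,8],[0,-0.3,0,0,0,0,8],[0,-0.2,0,0,0,0,8]]]' 60
python3 - <<'E'
from h import *
import cv2
c=np.load("c.npz");R=c["R"];t=c["t"];s=sense();print(R.T@(s["eef_pos"][:2]-t),R.T@s["force"][:2],s["force"])
a=capture("top")[165:285,170:350]
cv2.imwrite("pics/top3.png",cv2.convertScaleAbs(cv2.resize(a,None,fx=4.4,fy=4.4,interpolation=cv2.INTER_CUBIC),alpha=1.5))
E
```

```text
time_s: 6.6
eef_pos: [563.9, -7.1, 100.9]
ee_rot: [0.001, 0.995, 0.099, 0.0]
force: [5.6, -9.0, -8.1]
grip_width: 0.127
grip_force: 58.9
time_s: 7.4
eef_pos: [550.3, 61.7, 101.0]
ee_rot: [0.001, 0.995, 0.099, 0.001]
force: [7.3, -10.4, -7.4]
grip_width: 0.128
grip_force: 59.0
[  4.06198214 -32.68505316] [  5.05226695 -11.65745957] [  7.25190706 -10.43223892  -7.3943664 ]
```

View pics/top3.png

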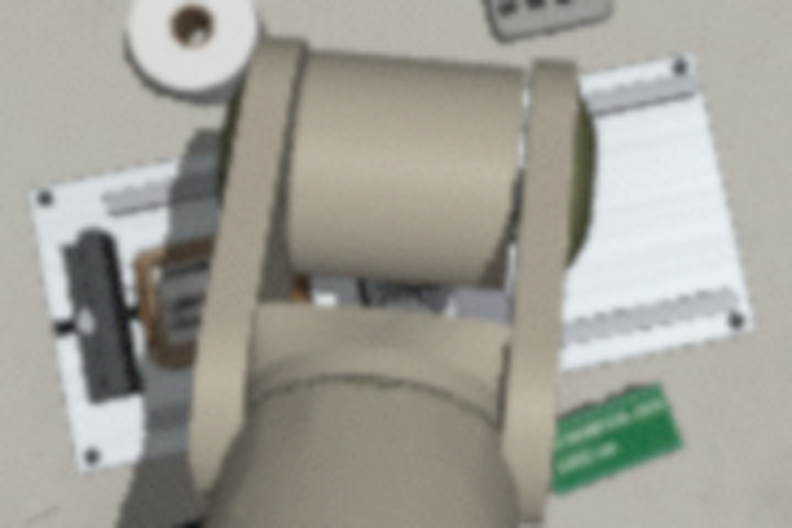

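```bash
cat > l.py <<'E'
from h import *
c=np.load("c.npz");R=c["R"];t=c["t"];s=sense();p=s["eef_pos"]
print("LOCAL",np.round(R.T@(p[:2]-t),2),"z",round(p[2],2),"F",np.round(R.T@s["force"][:2],1),round(s["force"][2],1),"t",s["time_s"])
E
python3 -m crank '[[[0,-0.1,0,0,0,0,8],[0,-0.1,0,0,0,0,8],[0,-0.1,0,0,0,0,8],[0,-0.08,0,0,0,0,8],[0,-0.08,0,0,0,0,8],[0,-0.08,0,0,0,0,8],[0,-0.08,0,0,0,0,8],[0,-0.08,0,0,0,0,8]]]' 60 >/dev/null; python3 l.py
python3 -m crank '[[[0,-0.04,0,0,0,0,8],[0,-0.04,0,0,0,0,8],[0,-0.04,0,0,0,0,8],[0,-0.04,0,0,0,0,8],[0,-0.04,0,0,0,0,8],[0,-0.04,0,0,0,0,8],[0,-0.04,0,0,0,0,8],[0,-0.04,0,0,0,0,8]]]' 60 >/dev/null; python3 l.py
```

```text
LOCAL [  4.09 -15.65] z 100.94 F [ 5.2 -9.9] -7.0 t 8.25
LOCAL [ 4.13 -7.67] z 100.95 F [ 5.7 -9.2] -7.5 t 9.05
```

```bash
python3 -m crank '[[[0,-0.03,0,0,0,0,8],[0,-0.03,0,0,0,0,8],[0,-0.03,0,0,0,0,8],[0,-0.03,0,0,0,0,8],[0,-0.02,0,0,0,0,8],[0,-0.02,0,0,0,0,8],[0,-0.02,0,0,0,0,8],[0,-0.02,0,0,0,0,8]]]' 60 >/dev/null; python3 l.py
python3 -m crank '[[[0,-0.02,0,0,0,0,8],[0,-0.02,0,0,0,0,8],[0,-0.02,0,0,0,0,8],[0,-0.02,0,0,0,0,8],[0,-0.02,0,0,0,0,8],[0,-0.02,0,0,0,0,8],[0,-0.02,0,0,0,0,8],[0,-0.02,0,0,0,0,8]]]' 60 >/dev/null; python3 l.py
```

```text
LOCAL [ 4.15 -2.76] z 100.97 F [  5.3 -10.4] -6.9 t 9.85
LOCAL [4.16 1.23] z 100.98 F [  5.4 -10.7] -7.5 t 10.65
```

```bash
python3 -m crank '[[[0,-0.02,0,0,0,0,8],[0,-0.02,0,0,0,0,8],[0,-0.02,0,0,0,0,8],[0,-0.02,0,0,0,0,8],[0,-0.01,0,0,0,0,8],[0,-0.01,0,0,0,0,8],[0,-0.01,0,0,0,0,8],[0,-0.01,0,0,0,0,8]]]' 60 >/dev/null; python3 l.py
python3 -m crank '[[[0,-0.02,0,0,0,0,8],[0,-0.02,0,0,0,0,8],[0,-0.02,0,0,0,0,8],[0,-0.02,0,0,0,0,8],[0,-0.01,0,0,0,0,8],[0,-0.01,0,0,0,0,8],[0,-0.01,0,0,0,0,8],[0,-0.01,0,0,0,0,8]]]' 60 >/dev/null; python3 l.py
```

```text
LOCAL [4.15 4.22] z 100.95 F [  5.3 -10. ] -7.2 t 11.45
LOCAL [4.17 7.2 ] z 100.98 F [  5.1 -10. ] -8.3 t 12.25
```

```bash
python3 - <<'E'
from h import *
import cv2
a=capture("scene")[145:365,165:375]
b=capture("wrist")
o=np.hstack([cv2.resize(a,(420,440),interpolation=cv2.INTER_CUBIC),cv2.resize(b[:, :280],(380,440),interpolation=cv2.INTER_CUBIC)])
cv2.imwrite("pics/s4.png",cv2.convertScaleAbs(o,alpha=1.3))
E
```

```text
(no output)
```

View pics/s4.png

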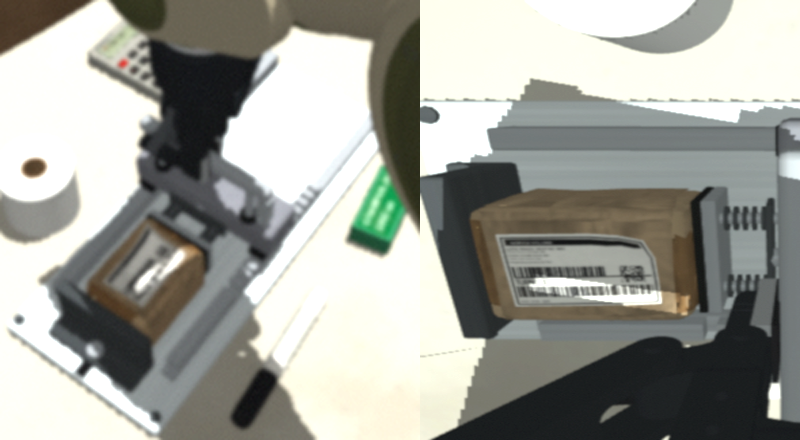

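The wrist half shows the pad at (712,255) touching the parcel and the parcel almost at the fence. The springs are not yet compressed. I'll continue in small steps.

```bash
python3 -m crank '[[[0,-0.02,0,0,0,0,8],[0,-0.02,0,0,0,0,8],[0,-0.02,0,0,0,0,8],[0,-0.02,0,0,0,0,8],[0,-0.01,0,0,0,0,8],[0,-0.01,0,0,0,0,8],[0,-0.01,0,0,0,0,8],[0,-0.01,0,0,0,0,8]]]' 60 >/dev/null; python3 l.py
python3 -m crank '[[[0,-0.02,0,0,0,0,8],[0,-0.02,0,0,0,0,8],[0,-0.01,0,0,0,0,8],[0,-0.01,0,0,0,0,8],[0,-0.01,0,0,0,0,8],[0,-0.01,0,0,0,0,8],[0,-0.01,0,0,0,0,8],[0,-0.01,0,0,0,0,8]]]' 60 >/dev/null; python3 l.py
python3 -m crank '[[[0,-0.02,0,0,0,0,8],[0,-0.02,0,0,0,0,8],[0,-0.01,0,0,0,0,8],[0,-0.01,0,0,0,0,8],[0,-0.01,0,0,0,0,8],[0,-0.01,0,0,0,0,8],[0,-0.01,0,0,0,0,8],[0,-0.01,0,0,0,0,8]]]' 60 >/dev/null; python3 l.py
```

```text
LOCAL [ 4.22 10.1 ] z 100.98 F [  5.9 -10.9] -7.8 t 13.15
LOCAL [ 4.21 12.29] z 101.01 F [  6.4 -14. ] -8.3 t 13.95
LOCAL [ 4.24 14.47] z 101.01 F [  4.1 -14.9] -6.5 t 14.75
```

```bash
python3 -m crank '[[[0,-0.03,0,0,0,0,8],[0,-0.03,0,0,0,0,8],[0,-0.03,0,0,0,0,8],[0,-0.03,0,0,0,0,8],[0,-0.03,0,0,0,0,8],[0,-0.03,0,0,0,0,8],[0,-0.02,0,0,0,0,8],[0,0,0,0,0,0,8]]]' 60 >/dev/null; python3 l.py
```

```text
LOCAL [ 4.22 18.98] z 101.03 F [  5.1 -17.3] -8.4 t 15.55
```

```bash
python3 -m crank '[[[0,0,0.05,0,0,0,8],[0,0,0.05,0,0,0,8],[0,0,0.05,0,0,0,8],[0,0,0.02,0,0,0,8],[0,0,0.02,0,0,0,8],[0,0,0.02,0,0,0,8],[0,0,0,0,0,0,8],[0,0,0,0,0,0,8]]]' 60 >/dev/null; python3 l.py
python3 -m crank '[[[0,0,0.02,0,0,0,8],[0,0,0.02,0,0,0,8],[0,0,0.02,0,0,0,8],[0,0,0.02,0,0,0,8],[0,0,0,0,0,0,8],[0,0,0,0,0,0,8],[0,0,0,0,0,0,8],[0,0,0,0,0,0,8]]]' 60 >/dev/null; python3 l.py
```

```text
LOCAL [ 4.24 18.99] z 95.9 F [  4.5 -17.3] -5.4 t 16.35
LOCAL [ 4.23 18.99] z 93.93 F [  4.  -17.5] -5.8 t 17.15
```

```bash
python3 -m crank '[[[0,0,0.02,0,0,0,8],[0,0,0.02,0,0,0,8],[0,0,0.02,0,0,0,8],[0,0,0.02,0,0,0,8],[0,0,0.02,0,0,0,8],[0,0,0.02,0,0,0,8],[0,0,0,0,0,0,8],[0,0,0,0,0,0,8]]]' 60 >/dev/null; python3 l.py
```

```text
LOCAL [ 4.26 18.96] z 91.02 F [  3.9 -17. ] -6.1 t 17.95
```

```bash
python3 -m crank '[[[0,0,0.02,0,0,0,8],[0,0,0.01,0,0,0,8],[0,0,0,0,0,0,10],[0,0,0,0,0,0,14],[0,0,0,0,0,0,18],[0,0,0,0,0,0,22],[0,0,0,0,0,0,26],[0,0,0,0,0,0,30]]]' 20; python3 l.py
python3 -m crank '[[[0,0,0,0,0,0,40],[0,0,-0.3,0,0,0,40],[0,0,-0.6,0,0,0,40],[0,0,-1,0,0,0,40],[0,0,-1,0,0,0,40],[0,0,-1,0,0,0,40],[0,0,0,0,0,0,40],[0,0,0,0,0,0,40]]]' 20 >/dev/null; python3 l.py
python3 - <<'E'
from h import *
import cv2
a=capture("scene")[145:365,165:375]
b=capture("wrist")[60:330]
o=np.hstack([cv2.resize(a,(330,360),interpolation=cv2.INTER_CUBIC),cv2.resize(b,(470,360),interpolation=cv2.INTER_CUBIC)])
cv2.imwrite("pics/s5.png",cv2.convertScaleAbs(o,alpha=1.3))
E
```

```text
time_s: 18.75
eef_pos: [538.9, 115.1, 90.4]
ee_rot: [-0.0, 0.995, 0.099, -0.0]
force: [-0.5, 1.0, -0.3]
grip_width: 0.35
grip_force: 0.0
LOCAL [ 3.45 22.  ] z 90.44 F [-0.3  1.1] -0.3 t 18.75
LOCAL [ 3.55 21.72] z 188.36 F [0.2 0.8] 0.2 t 19.55
```

View pics/s5.png

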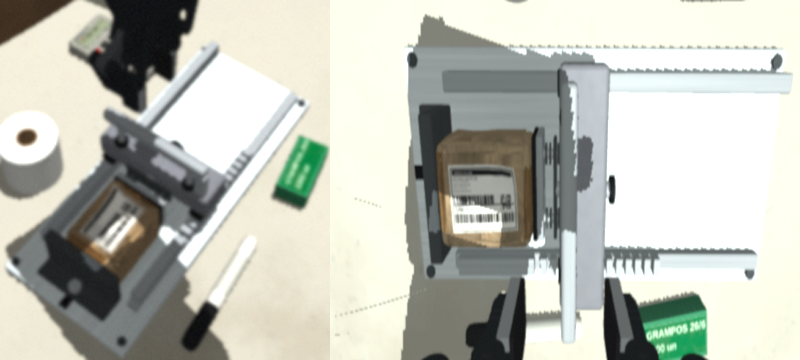

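The scene shows the parcel square between the pad and the fence, the pad springs partly compressed, and the bar low on the carriage. To check that the bar is fully down (top at 115 mm), I'll touch it gently with closed fingertips.

```bash
python3 -m crank '[[[0,0.1,0,0,0,0,0],[0,0,0,0,0,0,0],[0,0,0.8,0,0,0,0],[0,0,0.8,0,0,0,0],[0,0,0.8,0,0,0,0],[0,0,0.3,0,0,0,0],[0,0,0.1,0,0,0,0],[0,0,0,0,0,0,0]]]' 20; python3 l.py
python3 -m crank '[[[0,0,0.02,0,0,0,0],[0,0,0.02,0,0,0,0],[0,0,0.02,0,0,0,0],[0,0,0.02,0,0,0,0],[0,0,0,0,0,0,0],[0,0,0,0,0,0,0],[0,0,0,0,0,0,0],[0,0,0,0,0,0,0]]]' 20 >/dev/null; python3 l.py
```

```text
time_s: 20.45
eef_pos: [539.8, 112.4, 118.4]
ee_rot: [0.0, 0.995, 0.099, 0.0]
force: [0.6, -0.8, 1.1]
grip_width: -0.004
grip_force: 0.0
LOCAL [ 3.8  19.12] z 118.42 F [ 0.5 -0.9] 1.1 t 20.45
LOCAL [ 3.59 19.17] z 116.05 F [-0.4 -0.5] -0.2 t 21.25
```

At 116 mm there is still no contact, so the bar is less than about 1 mm up. I'll retreat and hand in.

```bash
python3 -m crank '[[[0,0,-0.5,0,0,0,0],[0,0,-1,0,0,0,0],[0,0,-1,0,0,0,0],[0,0,-1,0,0,0,0],[0,0,0,0,0,0,0],[0,0,0,0,0,0,0],[0,0,0,0,0,0,0],[0,0,0,0,0,0,0]]]' && python3 -c "
from rig import *
print(finish_job())"
```

```text
time_s: 22.05
eef_pos: [539.2, 112.4, 202.8]
ee_rot: [-0.0, 0.995, 0.099, -0.001]
force: [0.1, -0.8, 0.9]
grip_width: 0.001
grip_force: 0.0
the job is handed in; nothing more can be done
None
```

I handed the job in at about 22 s: the parcel looks square to the fence, pressed at an estimated 7 N, and the bar is down in a notch (under about 1 mm up by touch); no verdict was returned.

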